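Latch the red sample locker

ROBOT

A 7-joint arm with a two-finger parallel gripper is mounted at the origin on the work surface. World frame = base frame: x ahead of the robot, y to its left, z up, the work surface at z = 0. Lengths are in m, angles in rad, forces in N, time in s.
With the tool pointing down it reaches from about 0.4 to 0.9 m from the base axis. Payload 5.5 kg.
Tool frame: the origin (TCP) lies at the very end of the fingers, on their centre line; the grasp point (between the pads) lies 19 mm behind it; z points along the fingers, y is the direction in which the jaws open and shut (so a half turn about z gives the same grasp; the last joint's range is limited). The gripper opens to 92 mm and grips with 3 to 60 N. Pads are 19 mm wide; open, the fingers measure 130 mm over their backs; the gripper's body (75 mm by 190 mm) begins 47 mm behind the grasp point.
Start: joints at [1.493, 0.501, -0.427, 1.55, 0.221, 1.138, -0.21], TCP at [0.217, -0.613, 0.227] pointing down, gripper open.
Joint ranges: [-2.88, 2.88], [-0.31, 2.03], [-1.54, 1.56], [0.2, 2.42], [-1.41, 4.55], [0.19, 2.02], [-2.57, 2.57]. Speed limits (rad/s): [2.57, 2.57, 3.14, 3.14, 3.14, 3.14, 3.14].

INTERFACE

Orientations are given as a unit quaternion [x, y, z, w].
In Python, from workcell import * gives the robot as it stands. Calls block until the motion is done:
- move_pose(position, orientation): joint-space move of the TCP to a pose.
- move_l(position, attitude=None, max_speed=0.15, threshold=None): straight line of the TCP; attitude=None keeps the orientation; max_speed is the mean speed in m/s. With threshold (N) it stops when the force on the tool has changed by that much, and returns True; else False.
- set_joints(angles): joint-space move.
- set_gripper(opening, newtons=None): opening from 0.0 (shut) to 1.0 (fully open); newtons is the grip in N (None keeps the last); returns when the fingers have stopped.
- sleep(seconds).
- solve_ik(position, orientation): joint angles nearest the present ones, or None.
- state(): the state.
- snapshot(name): name is "scene" or "top"; returns the picture (400x640x3 uint8, red, green, blue); there is no depth.
- camera_info(name): a dict with "fovy" (degrees; the focal length in pixels is half the picture's height over the tangent of half this angle, whatever the lens; pixels are square), "cx", "cy" (the principal point, pixels), "k1" (the pictures are not rectified: a ray, as slopes to the right and down, at radius r is drawn at 1 + k1 r^2 times it, then the intrinsics apply), "R" (3x3) and "t" (3): a world point X has camera coordinates R X + t. Camera axes: x right, y down, z forward; pixel columns grow to the right and rows downward; lengths in m; the calibration is good to about 2 mm. A picture is of the moment at which its call begins. camera_info takes no time and is no camera call.
A pose or a line that the arm cannot do raises PlanningError and nothing moves.
- close_job(): hands the job in, once; it reports no verdict.
The state is a dict: "time_s": time; "qpos": joint angles; "joint_vel": joint speeds; "joint_efforts": joint torques, N m; "eef_pos": TCP position; "tcp_rot": TCP orientation; "force": force on the tool from outside, world axes, zero at the start; "torque": the same for the moment, N m; "grip_width": opening from 0.0 (shut) to 1.0 (fully open).
Only numpy, scipy, OpenCV 4.12 (cv2) and the standard library are available. Lean on these libraries where they do the work, as an engineer would, in place of code of your own. Each camera call takes 0.05 s, during which the arm holds its last target. There are 200 camera calls.

TASK

Push the red door of the small bench-top sample locker shut, smoothly and without slamming it, until its sprung tongue rides over the strike and snaps in behind it. Leave the blue locker's door standing open just as it is.

Things in the scene. Friction and masses are not known exactly. Their poses are not given: they have to be found in the camera images.
- red_door (a joint): Hinge angle of the red door, rad: 0 shut (firm stop), 0.55 to 0.95 as found. Flat upright panel 160 mm wide, 14 thick, 8 to 172 mm above the bench; hinge on its left (+y) edge. Stays where left (friction 0.06 N m). A black latch case stands 22 mm out of the outer face, up to 40 mm from the free edge, 68 to 102 mm above the bench; the face is clear above it. Latched, it has 0.015 rad of play.
- red_push (a point): Point on the red door's outer face, 120 mm from the hinge, 40 mm from the free edge, 147 mm above the bench, 25 below the door's top. Moves with it. Axes: x straight out of the face (push along -x), y along the face towards the hinge, z up. The hinge line is at x -14 mm, y +120 mm in these axes; opening turns counter-clockwise from above. Below 0.12 rad the latch resists with 4 to 10 N here.
- red_tongue (a joint): How far the red door's brass tongue is pressed into its case, m: 0 fully out (as found, and when snapped in behind the strike), up to 0.014. It sticks 12 mm out of the free edge, 85 mm above the bench, bevelled towards the box; spring 2 to 3.5 N. The steel strike is a post on the box's other front corner, 42 mm out of its front, 67 to 103 mm above the bench.
- blue_push (a point): Like point on the blue door of the other locker, also open; same sizes and latch. Each locker is a white fixed box 140 mm deep, 210 wide, 180 high, its open front facing away from the robot (+x, turned up to 0.45 rad), so its door shuts by pushing it back towards the robot. One stands left, one right of the centre line, red and blue either way round.

How it is judged:
On the way:
1. the strike presses the red door's tongue back into its case (more than 4 mm) while the door is nearly shut (below 0.2 rad) (value of joint red_tongue above 0.004 m and value of joint red_door below 0.2 rad).
At the end, for the whole second after the job is handed in: The red door is shut (within 0.025 rad), its tongue has sprung out again behind the strike (pressed in less than 3 mm), and the blue door stands where it stood (its point within 30 mm) (value of joint red_door below 0.025 rad and value of joint red_tongue below 0.003 m and distance of blue_push from where it was at the start of the episode below 0.03 m); the robot touches nothing.
It fails at once if the blue door is moved (its point by more than 30 mm) (distance of blue_push from where it was at the start of the episode above 0.03 m).
It fails at once if the red door is slammed (closing faster than 3 rad/s) (velocity of joint red_door below -3 rad/s).
It also fails if it takes over 40 s, if anything falls off the work surface, if the arm or the gripper's body presses on something with over 40 N, if the wrist force passes 120 N, or if a joint passes its speed limit or range.

## Working session

There is one attempt and no reset: what is moved stays moved. The work goes in short steps, each a Python script; the robot and the scene stay as the last script left them, time stands still between calls to the robot, and variables do not carry over. Pictures are saved under pics/ and viewed, on a budget of 10 in all, crops included, one or two more only if the job needs it, and the job is handed in when it is done.

```bash
mkdir -p pics
python3 - <<'E'
from workcell import *
import cv2
for n in("scene","top"):
    im=snapshot(n); cv2.imwrite(f"pics/{n}0.png",im[:,:,::-1]); print(n,camera_info(n))
s=state();print(s["time_s"],s["tcp_rot"])
E
```

```text
scene {'fovy': 55.36404831662213, 'cx': 317.2608283736094, 'cy': 195.75335318439699, 'k1': -0.08092264159643939, 'R': array([[-0.65041727,  0.75939436,  0.01666049],
       [ 0.63073588,  0.55218366, -0.54522055],
       [-0.42323707, -0.3441125 , -0.83812706]]), 't': array([ 0.30428636, -0.26904592,  1.1702878 ])}
top {'fovy': 55.49576471795872, 'cx': 324.7286157853875, 'cy': 199.5028850345126, 'k1': -0.05473644998232268, 'R': array([[-0.01086011, -0.99993151, -0.00436175],
       [-0.99335427,  0.01128831, -0.11454199],
       [ 0.11458338,  0.00308883, -0.99340883]]), 't': array([0.02906865, 0.520684  , 0.84001751])}
0.1 [ 9.85518075e-01  1.69568050e-01 -1.27974436e-04 -8.85470056e-04]
```

View pics/scene0.png

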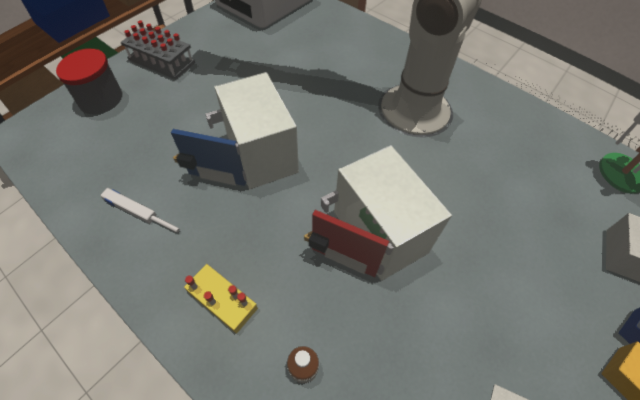

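View pics/top0.png

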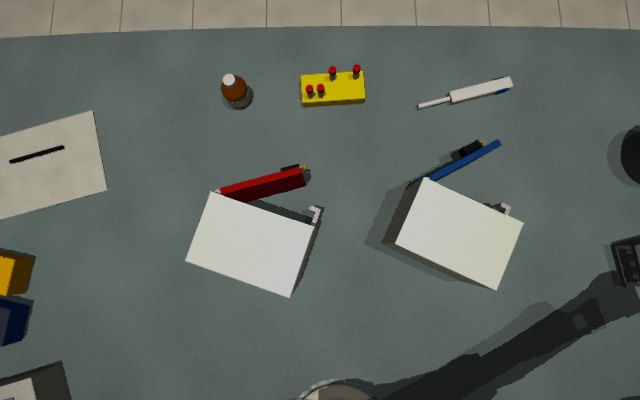

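The red locker is left (+y) and the blue one right. In the top view the red door runs from (220,192) at the hinge to (308,178) at the free edge. In the scene view its top edge runs from (313,213) to (388,243). Next I'll measure the box roof and the door top.

```bash
cat > h.py <<'E'
import numpy as np, cv2
from workcell import camera_info
def ray(n,uv,z):
    c=camera_info(n); f=200/np.tan(np.radians(c["fovy"]/2))
    K=np.array([[f,0,c["cx"]],[0,f,c["cy"]],[0,0,1]])
    p=cv2.undistortPoints(np.float64(uv).reshape(-1,1,2),K,np.array([c["k1"],0,0,0.])).reshape(-1,2)
    # small k1: k1 model identical to OpenCV's
    C=-c["R"].T@c["t"]; d=np.c_[p,np.ones(len(p))]@c["R"]
    return C+d*((z-C[2])/d[:,2])[:,None]
def quad(m):
    cs=max(cv2.findContours(m.astype(np.uint8),0,2)[0],key=cv2.contourArea)
    h=cv2.convexHull(cs); p=cv2.approxPolyDP(h,5,True).reshape(-1,2)
    return p
E
python3 - <<'E'
from h import *
np.set_printoptions(precision=4,suppress=True)
for n,box in(("scene",(300,190,400,290)),("top",(210,150,320,210))):
    im=cv2.imread(f"pics/{n}0.png").astype(int); b,g,r=im[...,0],im[...,1],im[...,2]
    m=np.zeros(r.shape,bool);x0,y0,x1,y1=box;m[y0:y1,x0:x1]=1
    q=quad(m&(r>70)&(r>2.2*g)&(r>2.2*b)); print(n,"red");print(np.c_[q,ray(n,q,.172)[:,:2]])
    w=(im.min(2)>170)
    wm=np.zeros_like(m); 
    if n=="top": wm[180:305,180:330]=1
    else: wm[140:250,330:455]=1
    q=quad(w&wm); print("roof");print(np.c_[q,ray(n,q,.18)[:,:2]])
    k={"scene":cv2.resize(cv2.imread("pics/scene0.png")[180:290,290:410],None,fx=5,fy=5,interpolation=2),"top":cv2.resize(cv2.imread("pics/top0.png")[150:240,200:340],None,fx=5,fy=5,interpolation=2)}[n]
    P=k if n=="scene" else P; 
    cv2.imwrite(f"pics/z_{n}.png",k)
E
```

```text
scene red
[[313.     214.       0.5697   0.0723]
 [387.     242.       0.5233   0.22  ]]
roof
[[389.     146.       0.3283   0.0881]
 [450.     214.       0.3931   0.2822]
 [398.     245.       0.5189   0.2408]
 [339.     169.       0.4529   0.0443]]
top red
[[301.     172.       0.5585   0.0681]
 [222.     194.       0.5175   0.2205]
 [220.     189.       0.5273   0.2246]
 [296.     167.       0.5685   0.0777]]
roof
[[211.     192.       0.5205   0.2396]
 [313.     227.       0.452    0.0454]
 [289.     296.       0.3252   0.0907]
 [186.     260.       0.3924   0.2843]]
```

View pics/z_top.png

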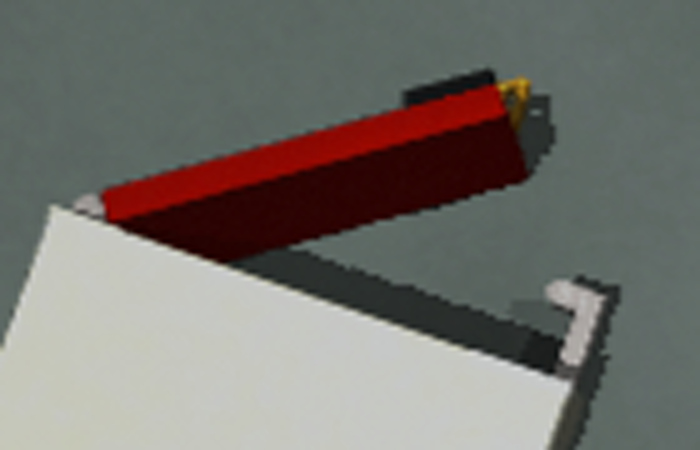

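View pics/z_scene.png

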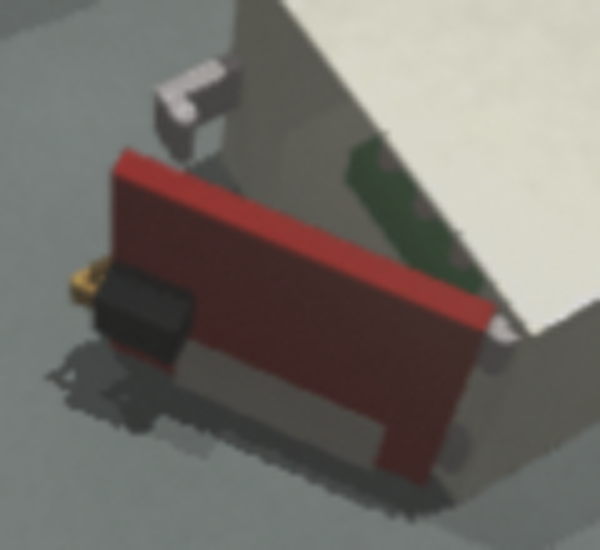

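```bash
cat >> h.py <<'E'
H=np.array([.516,.222]); YAW0=-.333; Z=.136
def pose(th,out,z=Z):
    a=YAW0+th; n=np.array([np.cos(a),np.sin(a)]); d=np.array([n[1],-n[0]])
    p=H+(.014+.0095+out)*n+.12*d
    return [*p,z],[np.cos(a/2),np.sin(a/2),0,0]
E
python3 - <<'E'
from h import *
from workcell import *
print(solve_ik(*pose(0,0)))
s=state(); p=s["eef_pos"]
set_gripper(0)
move_l([p[0],p[1],.36],max_speed=.25)
move_pose(*pose(.596,.06,.36))
move_l(pose(.596,.06)[0],max_speed=.2)
print(state()["time_s"],state()["eef_pos"],state()["force"],state()["qpos"])
for n in("scene","top"): cv2.imwrite(f"pics/{n}1.png",snapshot(n)[:,:,::-1])
a=cv2.imread("pics/scene1.png")[130:330,220:520];b=cv2.imread("pics/top1.png")[80:280,170:470]
cv2.imwrite("pics/m1.png",cv2.resize(np.vstack([a,b]),None,fx=1.5,fy=1.5))
E
```

```text
[ 0.40873921  0.4569275  -0.81056675  1.97241714  0.42461783  0.88842212
 -2.52928595]
6.4667 [0.62863721 0.12838515 0.13739933] [ 0.48104737 -0.79705818 -0.23517488] [ 0.47343245  0.83725662 -1.10857292  1.63607318  0.80043729  1.18529195
 -2.13320427]
```

View pics/m1.png

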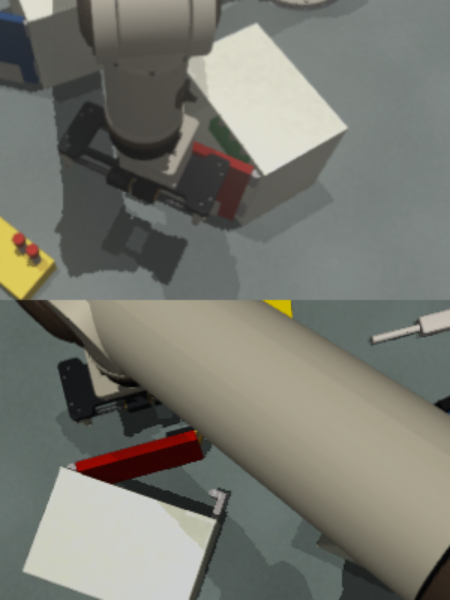

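The gripper stands clear outside the red door and the blue door is untouched. Now I'll make contact and follow the arc.

Run:
```python
from h import *
from workcell import *
def rep(l):
    s=state();n=np.array(pose(0,1)[0][:2])-pose(0,0)[0][:2]
    print(l,round(s["time_s"],2),np.round(s["eef_pos"],4),np.round(s["force"],1),round(s["qpos"][6],2))
move_l(pose(.596,.004)[0],max_speed=.1,threshold=4);rep("approach")
for th in(.5,.4,.3,.2,.15):
    if move_l(*pose(th,0),max_speed=.06,threshold=15): rep("stopped");break
    rep(th)
for n in("scene","top"): cv2.imwrite(f"pics/{n}2.png",snapshot(n)[:,:,::-1])
a=cv2.imread("pics/scene2.png")[130:330,220:520];b=cv2.imread("pics/top2.png")[80:280,170:470]
cv2.imwrite("pics/m2.png",cv2.resize(np.vstack([a,b]),None,fx=1.5,fy=1.5))
```

```text
approach 7.28 [0.5745 0.1131 0.1364] [0.4 0.6 0.2] -2.16
0.5 7.68 [0.5596 0.1077 0.1361] [ 0.5  0.1 -0.2] -2.25
0.4 8.03 [0.5479 0.104  0.1361] [ 0.7  0.7 -0.7] -2.34
0.3 8.38 [0.536  0.1014 0.1361] [-0.1 -0.3  0.4] -2.43
0.2 8.73 [0.5239 0.1    0.1362] [ 0.5  0.  -0.4] -2.51
0.15 8.98 [0.5177 0.0997 0.1362] [ 0.6  0.4 -0.6] -2.53
```

View pics/m2.png

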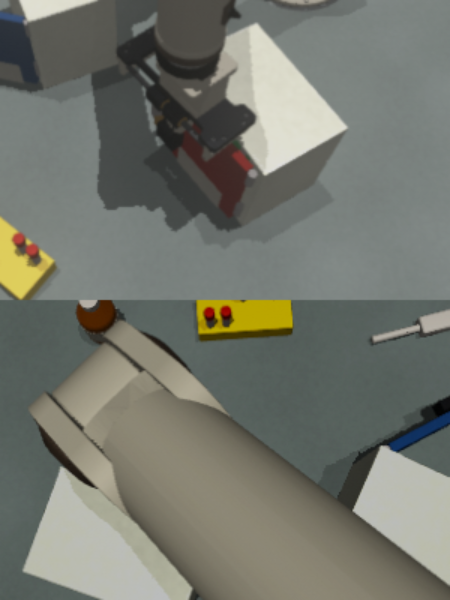

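The door is following the fingers and is nearly shut. Joint 7 is close to its limit, so I'll keep the attitude fixed for the last, slow push over the latch.

Run:
```python
from h import *
from workcell import *
def rep(l):
    s=state();print(l,round(s["time_s"],2),np.round(s["eef_pos"],4),np.round(s["force"],1),round(s["qpos"][6],2))
for th,o in((.12,.001),(.09,.001),(.06,.001),(.03,.002),(.0,.002),(0,-.002),(0,-.006),(0,-.010)):
    r=move_l(pose(th,o)[0],max_speed=.03,threshold=22); rep((th,o,r))
    if r: break
```

```text
(0.12, 0.001, False) 9.33 [0.5153 0.0997 0.1361] [ 3.   0.3 -1.2] -2.54
(0.09, 0.001, False) 9.61 [0.5127 0.0998 0.1364] [ 7.3  1.3 -4.2] -2.54
(0.06, 0.001, False) 9.88 [0.5071 0.0999 0.1361] [1.4 0.5 0.8] -2.54
(0.03, 0.002, False) 10.13 [0.5038 0.0997 0.1358] [ 0.2 -0.6 -0.1] -2.54
(0.0, 0.002, False) 10.41 [0.5034 0.0997 0.1363] [ 7.7 -0.  -5.7] -2.54
(0, -0.002, False) 10.69 [0.5032 0.0997 0.1366] [ 18.3  -1.8 -13.8] -2.54
(0, -0.006, False) 10.97 [0.503  0.0997 0.137 ] [ 28.   -3.6 -20.8] -2.54
(0, -0.01, False) 11.26 [0.5029 0.0997 0.1374] [ 39.4  -5.5 -30.1] -2.54
```

The force rose, fell back to zero and then met a firm stop, which looks like the latch snapping in. I'll back off and check.

Run:
```python
from h import *
from workcell import *
move_l(pose(.0,.003)[0],max_speed=.04)
move_l(pose(0,.07)[0],max_speed=.1)
p=pose(0,.07)[0]; move_l([p[0],p[1],.36],max_speed=.2)
q=list(state()["qpos"]); q[0]+=.9; set_joints(q)
print(state()["time_s"],state()["eef_pos"],state()["force"])
for n in("scene","top"): cv2.imwrite(f"pics/{n}3.png",snapshot(n)[:,:,::-1])
a=cv2.imread("pics/scene3.png")[130:290,140:460];b=cv2.imread("pics/top3.png")[120:280,190:510]
cv2.imwrite("pics/m3.png",cv2.resize(np.vstack([a,b]),None,fx=1.8,fy=1.8,interpolation=2))
```

```text
15.6167 [ 0.41287991 -0.39242405  0.35909069] [-0.30598884 -0.70359163 -0.45402434]
```

View pics/m3.png

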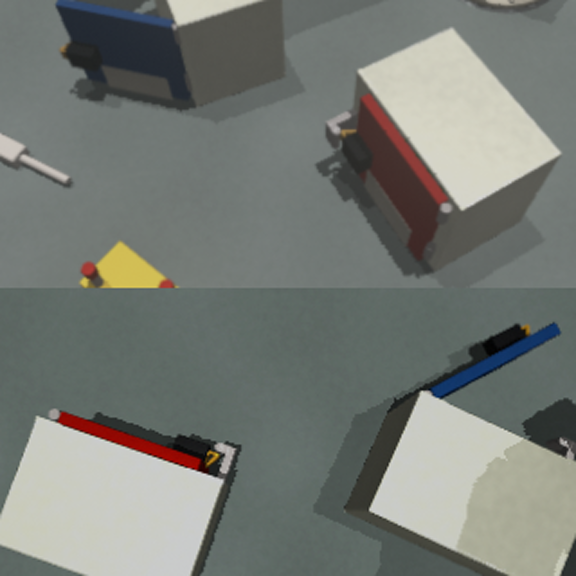

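The picture shows the red door flush with its box front, with the tongue at the strike hook (about (210,458) in the lower half). I'll take a zoomed crop and compare the door's angle with the roof, and the blue door with its first picture.

Run:
```python
from h import *
def red(n,k,x0,y0,x1,y1):
    im=cv2.imread(f"pics/{n}{k}.png").astype(int)[y0:y1,x0:x1];b,g,r=im[...,0],im[...,1],im[...,2]
    return (r>70)&(r>2.2*g)&(r>2.2*b)
m=red("top",3,205,170,320,250); ys,xs=np.nonzero(m); 
rc=cv2.minAreaRect(np.c_[xs+205,ys+170].astype(np.float32)); q=cv2.boxPoints(rc); w=ray("top",q,.172)[:,:2]
L=max(((w[i]-w[i-1]) for i in range(4)),key=np.linalg.norm); L=L*-np.sign(L[1]); print("door angle",np.arctan2(L[1],L[0])-(YAW0-np.pi/2),np.linalg.norm(L))
def blue(k):
    im=cv2.imread(f"pics/top{k}.png").astype(int)[130:190,400:515];return (im[...,0]>90)&(im[...,0]>1.8*im[...,2])
a,b=blue(0),blue(3);print("blue px",a.sum(),b.sum(),(a^b).sum())
a=cv2.imread("pics/scene3.png")[180:250,305:365];b=cv2.imread("pics/top3.png")[180:250,270:330]
cv2.imwrite("pics/z3.png",cv2.resize(np.hstack([a,b]),None,fx=6,fy=6,interpolation=2))
```

```text
door angle -0.0055555995370464295 0.1591439536909262
blue px 437 445 8
```

View pics/z3.png

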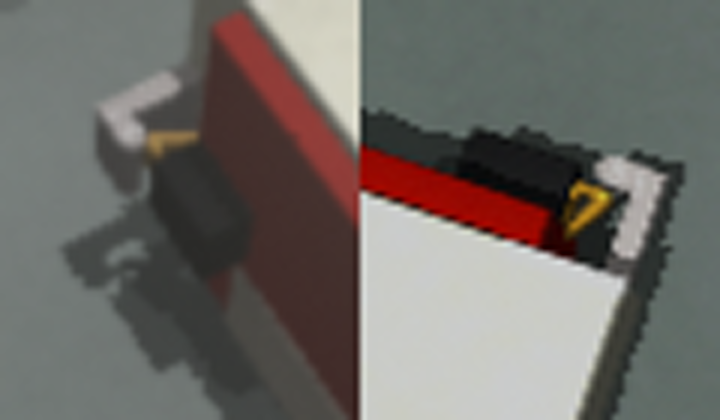

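The tongue is fully out and behind the strike's lip, at about (585,205) in the crop. The door angle reads about 0, the blue door hasn't moved and the robot is clear, so I'm handing in.

```bash
python3 -c "
from workcell import *
print(close_job())"
```

```text
the job is handed in; nothing more can be done
None
```

I pushed the red door shut with the closed fingers, following its arc about the hinge above the latch case. I then pressed slowly over the latch, backed away and handed the job in; the arm was clear by about 15.6 s.

- **Latch:** the push force rose to about 8 N near 0.09 rad, fell back to zero, then met a firm stop, so the tongue appears to have snapped in. The last close-up shows it sprung out behind the strike's lip. I could not read the tongue's joint value directly.
- **Red door:** its angle in the last picture is about -0.006 rad, which is shut within measuring error.
- **Blue door:** unmoved; its outline in the top view changed by 8 of about 440 pixels.
- **Disagreements:**
  - The firm stop came about 5 mm before the point I had predicted, which I put down to error in my hinge estimate and the finger shape.
  - The final press went further than planned. The wrist force reached about 50 N, with about 30 N of it downwards, because the 22 N stop threshold applies afresh to each short move. That is below the 120 N wrist limit. I took the contact to be at the fingertips, since the 40 N limit applies only to the arm and gripper body, but I did not check this separately.

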